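# Lay the two plain stone blanks down in the rack by pushing

### The arm

A 6-joint arm with a two-finger parallel gripper is mounted at the origin on the work surface; the furniture and walls round the work are solid. World frame = base frame: x ahead of the robot, y to its left, z up, the work surface at z = 0. Lengths are in m, angles in rad, forces in N, time in s.
With the tool pointing down it reaches from about 0.325 to 0.85 m from the base axis. Payload 15.5 kg.
Tool frame: the origin (TCP) lies midway between the tips of the shut fingers; the grasp point (between the pads) lies 19 mm behind it; z points along the fingers, y is the line along which they close (so a half turn about z gives the same grasp; the last joint's range is limited). The gripper opens to 91 mm and grips with 3 to 60 N. Pads are 32 mm wide; open, the fingers measure 118 mm over their backs; the gripper's body (76 mm by 178 mm) begins 60 mm behind the grasp point.
Start: joints at [-0.096, 0.494, 1.345, -0, 1.302, -0.096], TCP at [0.625, 0, 0.214] pointing down, gripper open.
Joint ranges: [-2.91, 2.91], [-0.82, 2.16], [0.22, 2.67], [-1.22, 4.37], [0.12, 2.79], [-3.08, 3.08]. Speed limits (rad/s): [1.89, 1.89, 2.57, 3.01, 3.01, 3.01].

### API

Orientations are given as [roll, pitch, yaw] about the fixed x, y, z axes, in that order (R = Rz(yaw) Ry(pitch) Rx(roll)).
In Python, from plant import bot gives the robot as it stands. Calls block until the motion is done:
- bot.reach(position, orientation): joint-space move of the TCP to a pose.
- bot.servo_line(position, attitude=None, rate=0.15): straight line of the TCP; attitude=None keeps the orientation; rate is the mean speed in m/s.
- bot.movej(angles): joint-space move.
- bot.open_gripper() and bot.gripper_close(): open the fingers fully, or close them until they stop; the grip force is fixed at half the most.
- bot.hold(seconds).
- bot.inverse_kinematics(position, orientation): joint angles nearest the present ones, or None.
- bot.snapshot(name): name is "scene" or "side" or "wrist"; returns a dict with "pixels" (400x640x3 uint8, red, green, blue), "vfov" (degrees; the focal length in pixels is half the picture's height over the tangent of half this angle, whatever the lens; pixels are square), "cx", "cy" (the principal point, pixels), "rvec" (rotation vector, rad) and "tvec" (3), from world to camera coordinates, as OpenCV has them; the wrist camera has in their place "mount" (4x4, takes a point from camera to tool coordinates, whose origin is the TCP and whose axes are the flange's). Camera axes: x right, y down, z forward; pixel columns grow to the right and rows downward; lengths in m; the calibration is good to about 2 mm. A picture is of the moment at which its call begins: read the wrist's pose just before it. There is no depth.
A pose or a line that the arm cannot do raises bot.IKError and nothing moves.
- bot.hand_in(): hands the job in; it is judged then, once.
Readings, each from a call of its own:
- bot.current_t(): time.
- bot.current_q(): joint angles.
- bot.current_qd(): joint speeds.
- bot.current_joint_torque(): joint torques, N m.
- bot.current_tcp_pos(): TCP position.
- bot.current_orientation(): TCP orientation.
- bot.current_wrist_force(): force on the tool from outside, world axes, zero at the start.
- bot.current_ft_torque(): the same for the moment, N m.
- bot.current_opening(): finger opening in m.
- bot.current_grasp_force(): force on a finger pad.
Only numpy, scipy, OpenCV 4.12 (cv2) and the standard library are available. Lean on these libraries where they do the work, as an engineer would, in place of code of your own. Each camera call takes 0.05 s, during which the arm holds its last target. There are 200 camera calls.

### The job

Three stone pieces stand upright, one in each bay of the wooden rack: two plain round blanks and one carved figure. Push each plain blank over away from you with the fingers so that it ends lying flat along its own bay with its top towards the far end; only push, never pinch, lift or carry a blank. Leave the carved figure standing where it is and do not disturb the things around the rack.

Things in the scene. Friction and masses are not known exactly. Their poses are not given: they have to be found in the camera images.
- rack: Fixed wooden rack, 198 x 254 mm, 48 mm high, with three parallel open bays. Origin on the desk under the spot where the middle piece stands; +x runs along the bays to the far end (the way the blanks must fall), +y across to the left, z up. Bay centre lines at y = -80, 0, +80 mm; bays 66 mm wide between 14 mm walls, tops 48 mm above the desk. Pieces stand within 3 mm of x = 0 on the lines.
- rack_end (a point): Middle of the far end of the middle bay, on the bay floor (a board 8 mm thick), 142 mm along the rack's +x. Here an end strip (142 to 154 mm, top 24 mm above the desk) closes all bays; a heel strip (x = -44 to -32 mm, top 20 mm above the desk) lies behind the standing pieces.
- blank_a: Plain round stone blank, a cylinder without head or carving, 53 mm in diameter, 107 mm tall, 0.4 to 0.8 kg, loose. Origin at the centre of its foot, z from foot to top. Stands upright in any of the three bays, top 115 mm above the desk. Pushed near its top along the rack's +x it tips about the front edge of its foot and falls by itself once it leans more than about 27 degrees.
- blank_b: The second plain round stone blank, of the same shape and size as the first (53 mm in diameter, 107 mm tall), in another bay. Origin at the centre of its foot, z from foot to top.
- carved: Carved stone figure with a round head, 53 x 57 mm, 136 mm tall (top 144 mm above the desk), loose, standing in the remaining bay. Origin at the centre of its foot, z up. It is to stay standing.
- carved_2: Second carved stone figure, 53 x 60 mm, 140 mm tall, standing on the desk near the robot on the right. Origin at the centre of its foot. To be left alone.
- tape: Yellow tape measure, 35 x 72 mm, 62 mm tall, on the desk at the far left, beyond the blue hose. Origin at the centre of its underside. To be left alone.
- jar: Dusty glass jar with screw cap, 47 mm in diameter, 88 mm tall, left of the rack. Origin at the centre of its foot. To be left alone.
- cap: Plain squat stone cap, 62 mm in diameter, 47 mm tall, on the desk at the far left. Origin at the centre of its underside. To be left alone.
Not all that is in view belongs to the job. What is shaped like the blank_a but purple is not meant.

How it is judged:
By the outcome, as a careful person would: the job done as asked, in the order asked, and still so for the second after the job is handed in, with the robot touching nothing.
It also fails if it takes over 38 s, if anything falls off the work surface, if the arm or the gripper's body presses on something with over 40 N, if the wrist force passes 120 N, or if a joint passes its speed limit or range.

## Working session

There is one attempt and no reset: what is moved stays moved. The work goes in short steps, each a Python script; the robot and the scene stay as the last script left them, time stands still between calls to the robot, and variables do not carry over. Pictures are saved under pics/ and viewed, at most 10 in all, crops included, and the job is handed in when it is done.

```bash
mkdir -p pics; ls
python3 - <<'E'
from plant import bot
import cv2
for n in ["scene","side"]:
    s=bot.snapshot(n); cv2.imwrite(f"pics/{n}0.png",s["pixels"][:,:,::-1])
    print(n,s["vfov"],s["cx"],s["cy"],s["rvec"],s["tvec"])
print(bot.current_t(),bot.current_orientation())
E
```

```text
pics
scene 43.63087815770462 313.28485815975137 203.99825652767268 [ 0.57356507 -2.63145919  1.19496585] [0.42569633 0.11025328 1.28741596]
side 43.352397461275196 317.28504421689973 189.7804049068639 [ 1.82737046 -1.82750022  0.65788701] [0.04179552 0.36113516 1.10392383]
0.1 [-3.14047507e+00 -9.39839818e-05  1.57081269e+00]
```

View pics/scene0.png

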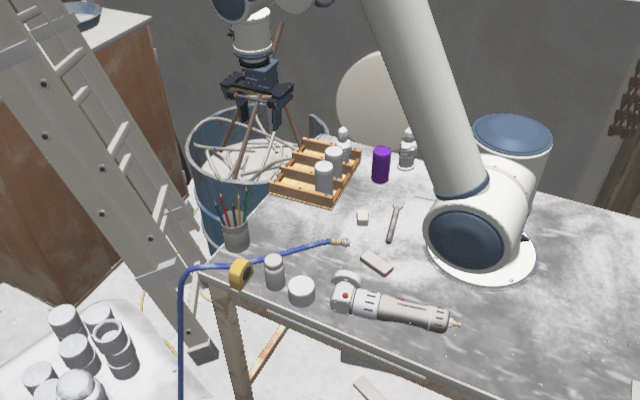

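View pics/side0.png

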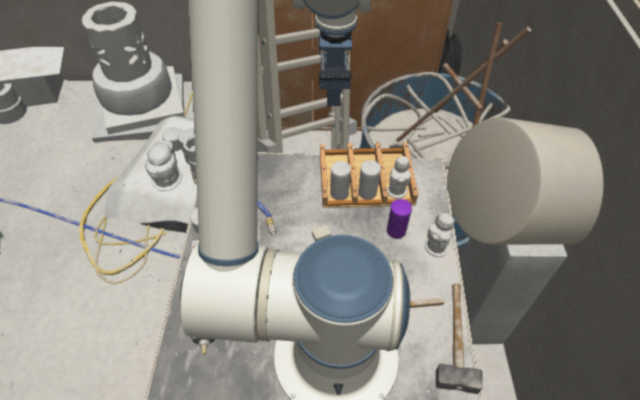

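The scene view shows the rack at about (318,172). Blanks are at about (323,178) and (334,160), with the carved figure at (344,140). The purple decoy is at (381,165) and carved_2 at (408,150). In the side view the blanks are at (340,180) and (370,180), the carved figure at (400,175), and the purple decoy at (399,218). The two grey cylinders in the rack's left and middle bays fit the blanks: plain, grey and headless. I'll confirm this in one enlarged crop.

Run:
```python
import cv2,numpy as np
a=cv2.imread("pics/scene0.png")[110:220,255:395]; b=cv2.imread("pics/side0.png")[135:255,310:430]
a=cv2.resize(a,(560,440),interpolation=2)
cv2.imwrite("pics/a1.png",cv2.resize(cv2.imread("pics/scene0.png")[120:210,260:370],(770,630)[0:2] if 0 else (733,600),interpolation=2))
cv2.imwrite("pics/b1.png",cv2.resize(b,(600,600),interpolation=2))
```

```text
(no output)
```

View pics/a1.png

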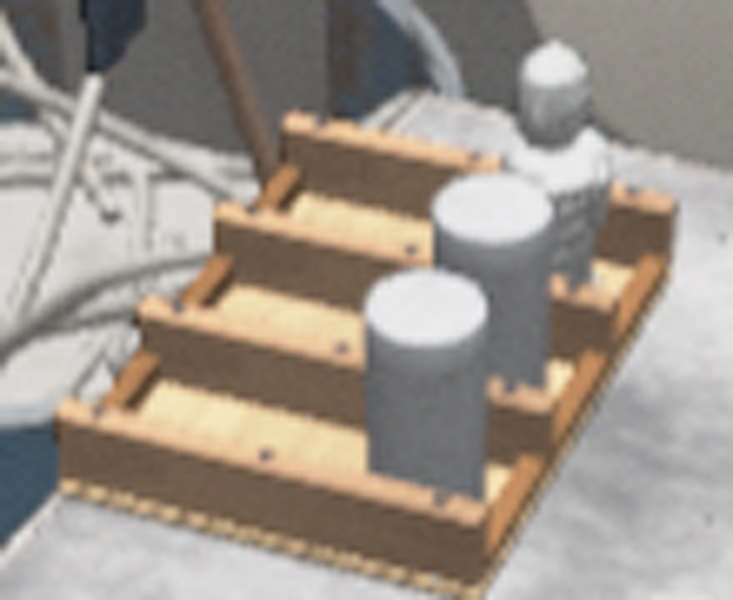

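View pics/b1.png

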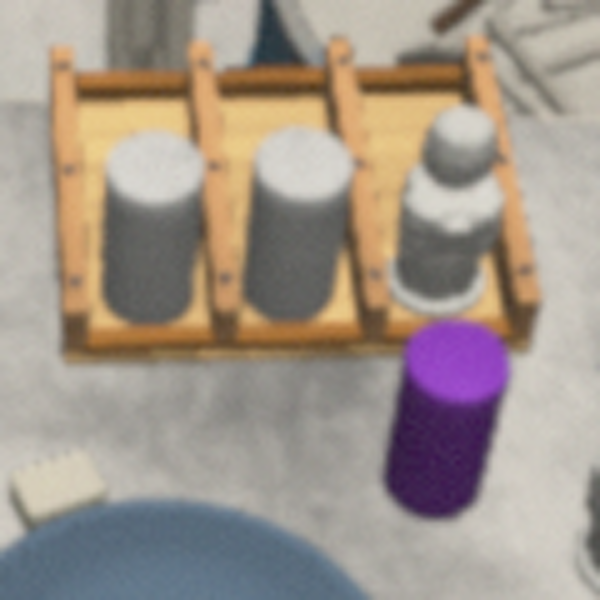

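The crops confirm two grey, headless cylinders in the left and middle bays. The carved figure is in the right bay, and the purple decoy stands outside the rack. Next I fit the rack pose from both views.

```bash
cat > geo.py <<'E'
import numpy as np,cv2
from scipy.optimize import least_squares
def cam(s):
    f=200/np.tan(np.radians(s["vfov"])/2)
    return np.array([[f,0,s["cx"]],[0,f,s["cy"]],[0,0,1]]),np.array(s["rvec"]),np.array(s["tvec"])
def proj(P,c): return cv2.projectPoints(np.array(P,float).reshape(-1,1,3),c[1],c[2],c[0],None)[0].reshape(-1,2)
def ray(px,z,c):
    R=cv2.Rodrigues(c[1])[0]; o=-R.T@c[2]; d=R.T@np.linalg.inv(c[0])@[px[0],px[1],1]
    return o+d*(z-o[2])/d[2]
def rk(p,L):
    L=np.atleast_2d(np.array(L,float)); c,s=np.cos(p[2]),np.sin(p[2])
    return np.c_[p[0]+c*L[:,0]-s*L[:,1],p[1]+s*L[:,0]+c*L[:,1],L[:,2]]
E
python3 - <<'E'
from geo import *
from plant import bot
sc,si=cam(bot.snapshot("scene")),cam(bot.snapshot("side"))
S=lambda u,v:(310+u/5-.4,135+v/5-.4)
C=lambda u,v:(260+u/6.667-.42,120+v/6.667-.42)
for n,c,p,z in [("L side",si,S(156,169),.115),("M side",si,S(303,165),.115),("L sc",sc,C(427,308),.115),("M sc",sc,C(493,208),.115),
  ("purple",si,S(457,362),.115),("carved head side",si,S(463,112),.14),("carved base",si,S(435,300),.008),("c2 base side",si,(438,251),0),("c2 sc",sc,(407,167),0)]:
    print(n,ray(p,z,c).round(4))
# outer top corners of the rack's walls, order nearL, farL, nearR, farR ; z=.048
L=[[-.044,.12,.048],[.154,.12,.048],[-.044,-.12,.048],[.154,-.12,.048]]
ps=np.array([S(75,312),S(63,48),S(527,300),S(482,40)]); pc=np.array([C(484,515),C(70,408),C(668,203),C(292,120)])
for w in (0,1,2):
    r=lambda p:np.r_[(proj(rk(p,L),si)-ps).ravel()*(w!=2),(proj(rk(p,L),sc)-pc).ravel()*(w!=1)]
    o=least_squares(r,[.6,-.1,0]); print(o.x.round(4),o.fun.round(1))
E
```

```text
L side [ 0.4435 -0.019   0.115 ]
M side [ 0.4465 -0.095   0.115 ]
L sc [ 0.4443 -0.0169  0.115 ]
M sc [ 0.4478 -0.0935  0.115 ]
purple [ 0.319  -0.1608  0.115 ]
carved head side [ 0.4608 -0.1758  0.14  ]
carved base [ 0.4432 -0.1766  0.008 ]
c2 base side [ 0.2668 -0.2645  0.    ]
c2 sc [ 0.2687 -0.2565  0.    ]
[ 0.4481 -0.0972  0.0299] [ 0.2  0.6 -0.3 -0.6  0.8  1.  -0.9 -0.6  0.4  0.  -1.7 -0.7  1.5  0.3
 -0.7 -0.5]
[ 0.4487 -0.0969  0.0237] [ 0.   0.2 -0.  -1.   0.6  1.1 -0.7 -0.6 -0.   0.  -0.  -0.   0.   0.
 -0.  -0. ]
[ 0.4477 -0.0973  0.0372] [ 0.   0.  -0.  -0.   0.   0.  -0.  -0.   0.9  0.1 -1.4 -0.4  1.4  0.2
 -0.9 -0.4]
```

The numbers hold together: the rack is at (0.448, -0.097) with yaw of about 0.03, and the piece tops at 115 mm agree between the two cameras to within 2 mm. I'll push the left blank first with shut fingers, flat back forward and tip at z=0.095, going 48 mm past contact. The tipping point should come at about 38 mm.

```bash
cat > push.py <<'E'
from plant import bot
import numpy as np,cv2
YAW=.028; O=[np.pi,0,np.pi/2+YAW]; u=np.array([np.cos(YAW),np.sin(YAW),0])
def push(bx,by,tag,depth=.048,z=.095):
    b=np.array([bx,by,z]); s=b-u*(.0265+.0135+.015); up=np.array([0,0,.09])
    bot.reach(s+up,O); bot.servo_line(s,rate=.12)
    print("ready",bot.current_t(),bot.current_tcp_pos(),bot.current_wrist_force())
    bot.servo_line(s+u*(.015+.025),rate=.05); print("F",bot.current_wrist_force())
    bot.servo_line(s+u*(.015+depth),rate=.05); print("F",bot.current_wrist_force())
    bot.hold(.4); e=np.array(bot.current_tcp_pos()); bot.servo_line(e+up,rate=.15)
    print("t",bot.current_t(),bot.current_wrist_force())
    cv2.imwrite(f"pics/{tag}.png",cv2.resize(bot.snapshot("side")["pixels"][130:260,300:440,::-1],(560,520),interpolation=2))
E
python3 - <<'E'
from push import *
bot.gripper_close(); print(bot.current_t(),bot.current_opening())
push(.444,-.018,"left")
E
```

```text
1.5667 0.00046943988087363075
ready 3.4083 [ 0.38956725 -0.01960034  0.09528024] [-0.1481243  -0.26776601 -0.04081156]
F [-1.4646741  -0.51422817 -0.75160868]
F [ 0.26834865 -0.09376058  0.06840802]
t 6.1167 [-0.2550517   0.27004148 -0.35732931]
```

View pics/left.png

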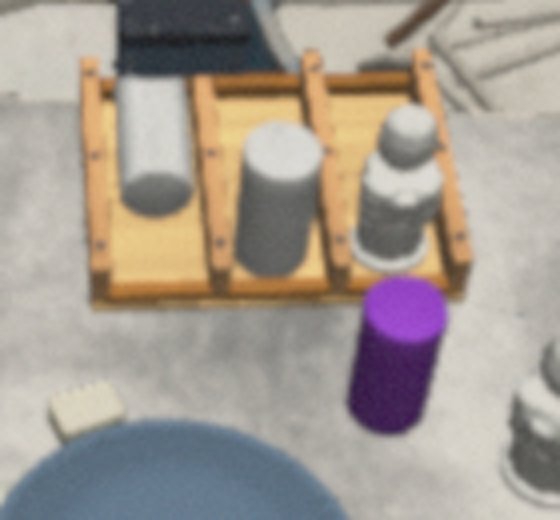

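The left blank is lying in its bay, with its foot face at about (157,195) in the crop. Its far end is hidden behind the gripper. The middle blank is next.

Run:
```python
from push import *
push(.447,-.0945,"mid")
p=np.array(bot.current_tcp_pos()); bot.servo_line([.42,.02,.30],rate=.25)
a=bot.snapshot("side")["pixels"][130:230,300:440,::-1]; b=bot.snapshot("scene")["pixels"][115:215,255:395,::-1]
cv2.imwrite("pics/end.png",cv2.resize(np.vstack([a,b]),(420*1,600),interpolation=2)); print(bot.current_t())
```

```text
ready 7.5417 [ 0.39243571 -0.09588088  0.09531287] [-0.59667377  0.18289647 -0.24052689]
F [-0.35580922  0.14007353  0.02202193]
F [ 0.24021999  0.54093712 -0.33321491]
t 10.25 [-0.61448853 -0.29666005  0.50242525]
11.2167
```

View pics/end.png

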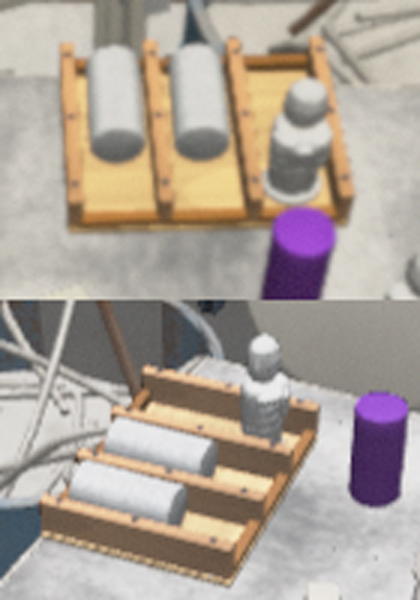

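Both blanks are down, with feet at about (118,145) and (202,145) in the side half of the crop, and the carved figure is standing. I still need to check numerically that their tops lie on the floor and not on the end strip.

Run:
```python
from geo import *
from plant import bot
a,b=bot.snapshot("side"),bot.snapshot("scene"); p=[.448,-.097,.029]
out=[]
for s,(r0,r1,c0,c1) in ((a,(145,200,315,395)),(b,(150,200,265,345))):
    im=np.ascontiguousarray(s["pixels"][:,:,::-1]); K=cam(s); k=8
    for crop in (0,1):
        v=cv2.resize(im[r0:r1,c0:c1],None,fx=5,fy=6 if 0 else 5,interpolation=2)
        if crop:
            for y in (.08,.0):
                for tilt,col in ((0,(0,255,0)),(np.arcsin(16/107),(0,0,255))):
                    t=np.linspace(0,2*np.pi,60); x0=.031 if tilt==0 else .04
                    for h in (0,.107):
                        yy=y+.0265*np.cos(t); zz=.0265+.0265*np.sin(t)
                        L=np.c_[x0+h*np.cos(tilt)-zz*np.sin(tilt),yy,.008+h*np.sin(tilt)+zz*np.cos(tilt)] if 0 else np.c_[x0+h*np.cos(tilt)-zz*np.sin(tilt),yy,.008+h*np.sin(tilt)+zz*np.cos(tilt)]
                        q=(proj(rk(p,L),K)-[c0,r0]+.5)*5
                        cv2.polylines(v,[q.astype(np.int32)],True,col,1)
        out.append(v)
h=max(o.shape[0] for o in out); out=[cv2.copyMakeBorder(o,0,h-o.shape[0],0,0,0) for o in out]
cv2.imwrite("pics/chk.png",np.vstack([np.hstack(out[:2]),np.hstack(out[2:])]))
```

```text
(no output)
```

View pics/chk.png

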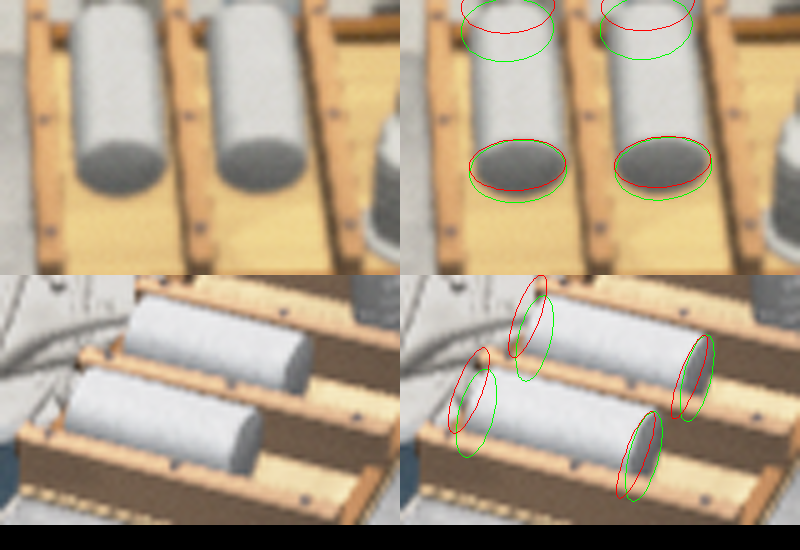

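In both views the far-end silhouettes match the flat hypothesis (green) and not the tilted one (red). In the side view the upper edge is at y≈2, where tilted would be off the crop. In the scene view the upper corner is at (85,370), where tilted would be at y=347. Both blanks lie flat inside the end strip.

```bash
python3 -c "
from plant import bot
print(bot.current_t(),bot.current_wrist_force()); print(bot.hand_in())"
```

```text
11.3167 [ 0.26188794 -0.21658251  0.03528355]
the job is handed in; nothing more can be done
None
```

I pushed both plain blanks over and the camera check shows them lying flat in their bays, tops towards the far end; the carved figure is still standing, and the job was handed in at 11.3 s (verdict not shown).

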